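Level a stockroom shelf on its sprung foot

ROBOT

A 6-joint arm with a two-finger parallel gripper is mounted at the origin on the work surface. World frame = base frame: x ahead of the robot, y to its left, z up, the work surface at z = 0. Lengths are in m, angles in degrees, forces in N, time in s.
With the tool pointing down it reaches from about 0.35 to 0.875 m from the base axis. Payload 4.2 kg.
Tool frame: the origin (TCP) lies midway between the tips of the shut fingers; the grasp point (between the pads) lies 19 mm behind it; y points along the fingers, z is the direction in which the jaws open and shut, and the axes are right-handed (so a half turn about y gives the same grasp; the last joint's range is limited). The gripper opens to 87 mm and grips with 3 to 60 N. Pads are 19 mm wide; open, the fingers measure 117 mm over their backs; the gripper's body (75 mm by 190 mm) begins 51 mm behind the grasp point.
Start: joints at [-58.293, 22.042, 0.453, 0, -68.411, -14.817], TCP at [0.182, -0.598, 0.223] pointing down, gripper open.
Joint ranges: [-179.83, 179.83], [-69.29, 118.12], [-61.27, 80.66], [-181.25, 117.63], [-171.15, -9.14], [-177.46, 177.46]. Speed limits (degrees/s): [159.86, 159.86, 180, 180, 180, 180].

INTERFACE

Orientations are given as [roll, pitch, yaw] about the fixed x, y, z axes, in that order (R = Rz(yaw) Ry(pitch) Rx(roll)).
In Python, from workcell import env gives the robot as it stands. The module is installed in compiled form; this text tells all that it offers. Calls block until the motion is done:
- env.goto(position, orientation): joint-space move of the TCP to a pose.
- env.move_straight(position, rotation=None, rate=0.15, force_limit=None): straight line of the TCP; rotation=None keeps the orientation; rate is the mean speed in m/s. With force_limit (N) it stops when the force on the tool has changed by that much, and returns True; else False.
- env.set_joints(angles): joint-space move.
- env.gripper_to(opening, grasp_force=None): opening from 0.0 (shut) to 1.0 (fully open); grasp_force is the grip in N (None keeps the last); returns when the fingers have stopped.
- env.dwell(seconds).
- env.inverse_kinematics(position, orientation): joint angles nearest the present ones, or None.
- env.read_state(): the state.
- env.grab_frame(name): name is "scene" or "top"; returns a dict with "image" (420x560x3 uint8, blue, green, red), "fx", "fy", "cx", "cy" (pixels), "D" ([k1, k2, p1, p2, k3] as OpenCV has them; the pictures are not rectified), "position" and "orientation" of the camera in the world. Camera axes: x right, y up, looking along -z (the intrinsics and any distortion apply to the point x, -y, -z); pixel columns grow to the right and rows downward; lengths in m; the calibration is good to about 2 mm. A picture is of the moment at which its call begins. There is no depth.
A pose or a line that the arm cannot do raises env.Unreachable and nothing moves.
- env.close_job(): hands the job in, once; it reports no verdict.
Trained networks look in a picture, given as the dict that the camera call returned (one of the last four; its "shot" number tells which), for a name from the list of things; names that differ only in an ending like _2 or _b are one class to them, and where a whole thing is asked for, a point or a joint stands for the part that bears it (a point fixed in the world has none). Each returns a list of dicts, best first, with "score" (0 to 1); they miss things now and then, are a little off and sometimes report something else, mostly with a low value. They report only what shows in the picture. A call takes as long as a camera call. They do not tell look-alikes from the thing itself.
- env.search_frame(picture, thing): "xyz" ([x, y, z] in m, in world coordinates, good to about 4 mm: the middle of the surface that is visible of it).
- env.trace(picture, thing): "mask" (420x560 bool, what is visible of it).
The state is a dict: "clock": time; "joint_positions": joint angles; "qvel": joint speeds; "joint_torque": joint torques, N m; "position": TCP position; "tool_rot": TCP orientation; "force": force on the tool from outside, world axes, zero at the start; "wrist_torque": the same for the moment, N m; "opening": opening from 0.0 (shut) to 1.0 (fully open).
Only numpy, scipy, OpenCV 4.12 (cv2) and the standard library are available. Lean on these libraries where they do the work, as an engineer would, in place of code of your own. Each camera call takes 0.05 s, during which the arm holds its last target. There are 200 camera calls.

TASK

Slide the spirit level along its lane, under the blue cross strap, until it rests against the steel stop, and let go of it. Then take the black knob of the levelling foot, push the sprung shelf board down until its foot stands firmly on the disc below, and turn the knob until the bubble sits centred between the two black lines. Finish still holding the knob and pressing the board down, bubble centred, so that a colleague can lock the foot; leave the other things where they are.

Things in the scene. Friction and masses are not known exactly. Their poses are not given: they have to be found in the camera images.
- shelf_unit: Fixed unit on a grey base plate with a plywood shelf, 75 mm above the table, 200 mm deep (x), 600 mm long (y). Origin on the table, under the centre line (x = 0) of a lane along y. y = 101 to 351 mm is a fixed landing; y = 97 to -251 mm the hinged board, knob at the -y end. Two ribs, 5 mm tall and thick, 34 mm apart inside, edge the lane.
- strap_mid (a point): Middle of the underside of the fixed blue strap (flat bar 24 mm wide along y, 10 mm thick) that crosses the lane at unit y = -58 mm, 64 mm above the shelf's top. Its posts stand at x = +-115 mm.
- shelf_board: Hinged board, axes as the unit's when level. Origin on the hinge line, top face, lane centre; reaches y = -351 mm. A spring holds the knob end about 22 mrad (6.6 mm) above level, bubble then at the tube's end nearest the knob. 5 to 10 N down at the knob brings it to its foot, which carries the rest; the knob end is then 1 to 2.5 mm too high or too low until adjusted.
- lane_stop (a point): On the board's top face at lane centre, at the face of the steel stop (60 mm wide, 22 mm tall) that the level's leading end must meet; y = -180 mm in the board's frame.
- spirit_level: Loose aluminium level, 0.2 to 0.3 kg, 160 mm long (its y; -y end leads to the stop), 28 mm wide (x); origin centre of underside, 80 mm from the stop when home. End blocks 45 mm tall, 38 mm long, centred at y = +-61 mm, for gripping; between them a glass tube, its top (with the bubble) 50 mm up, black lines round it 16 mm either side of centre. Starts on the landing, in the lane.
- bubble (a joint): Position of the white bubble (22 mm long) along the tube, m: 0 centred between the lines, positive towards the knob (level's -y), range +-0.028. It goes to the higher end, 2 mm per mrad of tilt, and settles in about 2 s.
- foot_knob: Black knob on the board, on the lane's centre line, 300 mm from the hinge. Origin on the board's top, on its axis. Flange 60 mm in diameter, up to 12 mm above the board; on it a grip bar 14 mm thick (knob's y), 50 mm long (x), top 46 mm above the board. Takes 0.1 N m, stays where left, turns pressed or not. Starts with the bar within 0.15 rad of the unit's x; stops at 2.6 rad.
- knob_grip (a point): Centre of the grip bar, 34 mm above the board, on the knob's axis.
- levelling_foot: Rubber-tipped screw foot under the knob; origin centre of its underside. Clockwise from above drives it down 2 mm per rad and so raises the pressed board's knob end (bubble 13 mm per rad towards the knob); anticlockwise lowers it. 0.5 to 1.3 rad are needed, either way.
- packer_a: Grey disc 52 mm in diameter, 28 or 32 mm tall (unlike the other one), fixed; origin centre of its underside. One is under the levelling foot, the other a spare under the landing; which is which varies.
- packer_b: Grey disc 52 mm in diameter, 28 or 32 mm tall (unlike the other one), fixed; origin centre of its underside. One is under the levelling foot, the other a spare under the landing; which is which varies.
- lug_a: Bystander: steel cable lug 65 mm long on the base plate's far ledge, loose.
- lug_b: Bystander: a second such lug.
- bin_a: Bystander: blue parts bin 160 x 100 x 80 mm, origin centre of underside.
- bin_b: Bystander: second such bin.
- tin: Bystander: jar 70 mm in diameter, 100 mm tall.
- carton: Bystander: cardboard box 100 x 130 x 70 mm.
- driver: Bystander: screwdriver, lying.
Mind the look-alikes: they are no part of the job. There is more than one size of the spirit_level; the job needs the middle-sized.

How it is judged (in metres and radians):
On the way, in this order (a step that is already met when the one before it is completed fails the run):
1. the spirit level lies flat in the lane against the stop (y of spirit_level in the frame of shelf_board between -0.106 and -0.092 m and x of spirit_level in the frame of shelf_board between -0.008 and 0.008 m and z of spirit_level in the frame of shelf_board below 0.004 m and angle between the z axis of spirit_level and the z axis of shelf_board, either way round below 0.03 rad), for 0.2 s.
2. with the knob held and the foot pressed on its disc, the bubble is centred (value of joint bubble between -0.005 and 0.005 m and contact force between levelling_foot and anything else above 1.5 N and contact force between the fingers and foot_knob above 2 N and contact force between each of the arm, the fingers and spirit_level below 0.2 N), for 0.3 s.
At the end, for the whole second after the job is handed in: The spirit level lies flat in the lane within 8 mm of touching the stop, untouched by the robot; the fingers hold the knob (over 2 N) and press the foot on its disc (over 1.5 N); the bubble is at rest (under 3 mm/s) within 5 mm of centre, i.e. between the lines, through the last second (all of step 1 and all of step 2 and velocity of joint bubble between -0.003 and 0.003 m/s); the arm keeps its last pose, push and grip.
It fails at once if a bystander is moved by more than 40 mm (distance of any of lug_a, lug_b, bin_a, bin_b, tin, carton, driver from where it was at the start of the episode above 0.04 m).
It fails at once if the spirit level is tipped over (angle between spirit_level's own z axis and vertical above 0.4 rad).
It also fails if it takes over 58 s, if anything falls off the work surface, if the arm or the gripper's body presses on something with over 40 N, if the wrist force passes 120 N, or if a joint passes its speed limit or range.

## Working session

There is one attempt and no reset: what is moved stays moved. The work goes in short steps, each a Python script; the robot and the scene stay as the last script left them, time stands still between calls to the robot, and variables do not carry over. Pictures are saved under pics/ and viewed, about 8 in all and at most 12, crops included, and the job is handed in when it is done.

```bash
mkdir -p pics; ls; python3 - <<'E'
from workcell import env
import cv2,numpy as np
s=env.read_state();print(s)
ims=[]
for n in("scene","top"):
    f=env.grab_frame(n);print(n,{k:v for k,v in f.items() if k!="image"})
    cv2.imwrite(f"pics/{n}0.png",f["image"])
    for t in("spirit_level","foot_knob","knob_grip","shelf_unit","strap_mid","lane_stop","bubble","packer_a"):
        for d in env.search_frame(f,t)[:4]:print(t,np.round(d["xyz"],3),round(d["score"],2))
E
```

```text
pics
{'clock': 0.0, 'joint_positions': array([-5.82910287e+01,  2.20918054e+01,  3.79739178e-01, -2.86755005e-02,
       -6.84126708e+01, -1.48172810e+01]), 'qvel': array([ 0.03494533, -0.0890945 , -0.02893285, -0.18219924,  0.0464287 ,
        0.02329504]), 'joint_torque': array([ 2.60190798e-03, -3.90662313e+01,  1.87403816e+01,  4.21991318e+00,
        1.08606354e-02, -1.73284743e-04]), 'position': array([ 0.18144718, -0.59744445,  0.22144916]), 'tool_rot': array([-8.98725955e+01,  6.14530945e-03,  1.68811179e+01]), 'force': array([ 1.02634636, -0.68252404,  0.09254185]), 'wrist_torque': array([ 0.01577625, -0.03361988,  0.00023526]), 'opening': 1.0018888041327412}
scene {'fx': 402.4013283519018, 'fy': 402.4013283519018, 'cx': 283.23498710810935, 'cy': 211.35888893262862, 'D': array([-0.04841852,  0.        ,  0.        ,  0.        ,  0.        ]), 'position': array([ 1.436439  , -0.44036937,  1.11495648]), 'orientation': array([43.91850607,  1.0006046 , 63.32146161]), 'shot': 1}
spirit_level [0.777 0.362 0.051] 0.82
spirit_level [0.468 0.249 0.105] 0.6
spirit_level [0.26  0.276 
[... 283 characters left out ...]
[ 0.677 -0.128  0.019] 0.21
top {'fx': 408.71547067411854, 'fy': 408.71547067411854, 'cx': 285.74228916152515, 'cy': 215.16440525717934, 'D': array([-0.07284775,  0.        ,  0.        ,  0.        ,  0.        ]), 'position': array([ 0.20142749, -0.00692451,  1.64080139]), 'orientation': array([ 1.24760954e+01,  1.84062128e-02, -9.45851927e+01]), 'shot': 2}
spirit_level [0.754 0.367 0.052] 0.96
spirit_level [0.248 0.278 0.032] 0.7
spirit_level [0.459 0.256 0.118] 0.58
foot_knob [ 0.534 -0.17   0.094] 0.62
foot_knob [ 0.511 -0.072  0.079] 0.6
knob_grip [ 0.529 -0.175  0.093] 0.67
shelf_unit [0.513 0.047 0.074] 0.58
shelf_unit [ 0.536 -0.172  0.093] 0.33
lane_stop [ 0.509 -0.069  0.078] 0.59
```

View pics/scene0.png

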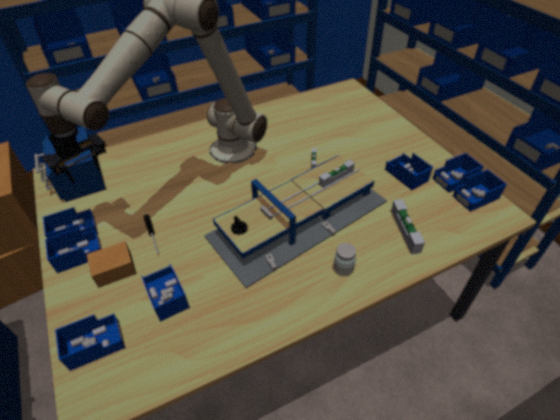

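View pics/top0.png

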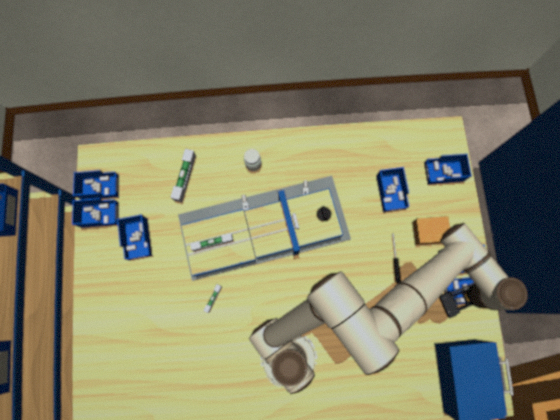

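The level candidates are: large on the table at scene (408,225) / top (183,175); small on the table at scene (313,158) / top (213,298); middle-sized on the landing in the lane at scene (337,173) / top (212,242). I choose the landing one, since only it lies in the lane. Next I check it in close crops.

```bash
python3 - <<'E'
import cv2
t=cv2.imread("pics/top0.png")[170:290,170:360];s=cv2.imread("pics/scene0.png")[140:290,200:395]
cv2.imwrite("pics/topc.png",cv2.convertScaleAbs(cv2.resize(t,None,fx=4.2,fy=4.2,interpolation=cv2.INTER_CUBIC),alpha=1.5))
cv2.imwrite("pics/scenec.png",cv2.convertScaleAbs(cv2.resize(s,None,fx=4,fy=4,interpolation=cv2.INTER_CUBIC),alpha=1.5))
E
```

```text
(no output)
```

View pics/topc.png

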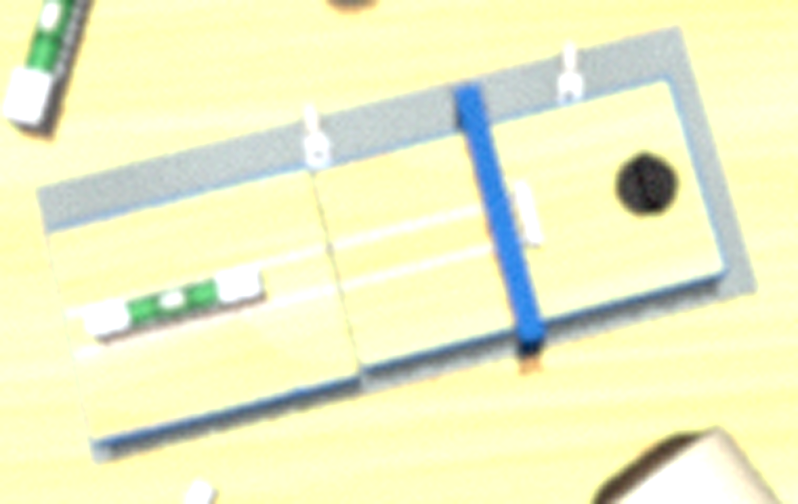

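View pics/scenec.png

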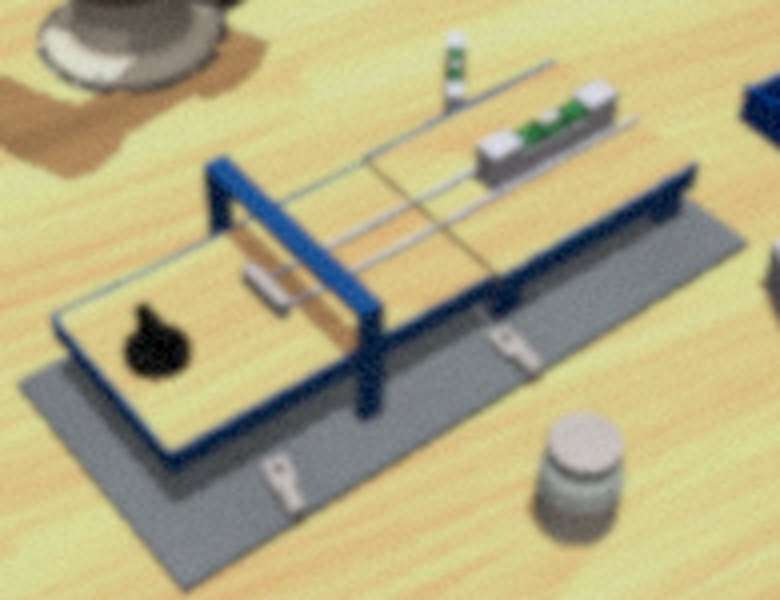

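Both crops confirm the middle level in the lane on the landing (topc 90–262,~300), the strap at (500,215), the stop at (528,213) and the knob at (646,183). Next I fit the unit's pose from its corners in both views.

```bash
cat > h.py <<'E'
from workcell import env
import cv2,numpy as np
from scipy.spatial.transform import Rotation as R
from scipy.optimize import least_squares
def proj(f,P):
    P=np.atleast_2d(np.asarray(P,float))
    Rc=R.from_euler("xyz",f["orientation"],degrees=True).as_matrix()
    p=(P-f["position"])@Rc*[1,-1,-1]
    K=np.array([[f["fx"],0,f["cx"]],[0,f["fy"],f["cy"]],[0,0,1]])
    return cv2.projectPoints(p,np.zeros(3),np.zeros(3),K,np.asarray(f["D"],float))[0][:,0]
def ray(f,px,z):  # world point at height z seen at pixel
    return np.r_[least_squares(lambda q:(proj(f,[q[0],q[1],z])-px).ravel(),[.5,0]).x,z]
def w(u,p): # unit->world
    x,y,a=u; return np.c_[np.atleast_2d(p)@R.from_euler("z",a).as_matrix().T+[x,y,0]]
E
python3 - <<'E'
from h import *
import pickle
T,S=env.grab_frame("top"),env.grab_frame("scene")
zb=.0827
m=[[.1,-.251,zb],[-.1,-.251,zb],[.1,.351,.075],[-.1,.351,.075],[.1,.099,.075],[-.1,.099,.075]]
pt=np.array([[668,82],[722,270],[45,232],[98,440],[314,172],[360,368]])/4.2+[170,170]-.4
ps=np.array([[175,455],[55,318],[693,165],[553,63],[497,278],[368,158]])/4+[200,140]-.4
r=lambda u:np.r_[proj(T,w(u,m))-pt,proj(S,w(u,m))-ps]
o=least_squares(lambda u:r(u).ravel(),[.5,.02,.2],x_scale=[.01,.01,.02],loss="soft_l1");u=o.x
print("unit",u[:2],np.degrees(u[2]));print(np.round(r(u),1))
np.save("u.npy",u)
def inv(p):return np.round(np.array(p-np.r_[u[:2],0])@R.from_euler("z",u[2]).as_matrix(),4)
for n,f,ps_ in(("T",T,np.array([[108,320],[240,284]])/4.2+170-.4),("S",S,np.array([[597,95],[503,148]])/4+[200,140]-.4)):
    for p in ps_:print(n,"level block",inv(ray(f,p,.12)))
print("knob T",inv(ray(T,np.array([646,183])/4.2+170-.4,.09)),inv(ray(S,np.array([145,310])/4+[200,140]-.4,.127)))
for nm,p in dict(knobgrip=[0,-.2,.115],lvl=[0,.226,.12],strap=[0,-.058,.139]).items():print(nm,w(u,p))
E
```

```text
unit [0.50652808 0.01627066] 10.375925670744355
[[-0.2 -3.2]
 [ 1.4  0. ]
 [ 0.4 -0.2]
 [-1.4 -0.1]
 [-1.4 -2. ]
 [ 0.   0.2]
 [-0.7  0.5]
 [-1.6 -0.8]
 [ 0.5 -1.5]
 [ 0.4 -1.2]
 [ 0.4 -1.1]
 [-1.3 -0. ]]
T level block [-0.0052  0.305   0.12  ]
T level block [-0.0039  0.1828  0.12  ]
S level block [0.0079 0.3024 0.12  ]
S level block [0.0103 0.1796 0.12  ]
knob T [-0.0029 -0.1997  0.09  ] [-0.0143 -0.1993  0.127 ]
knobgrip [[ 0.54254925 -0.18045878  0.115     ]]
lvl [[0.46582416 0.23857494 0.12      ]]
strap [[ 0.51697422 -0.04078088  0.139     ]]
```

```bash
cat >> h.py <<'E'
def hullmask(f,P,s=4):
    h=cv2.convexHull((proj(f,P)*s+(s-1)/2).astype(np.float32)).astype(np.int32)
    m=np.zeros((420*s,560*s),np.uint8);cv2.fillConvexPoly(m,h,1);return m>0
def fit(views,pts,x0,step):  # views [(f,mask)], pts(x)-> list of hulls
    from scipy.optimize import minimize
    big=[(f,cv2.resize(m.astype(np.uint8),None,fx=4,fy=4,interpolation=cv2.INTER_LINEAR)>0) for f,m in views]
    def c(x):
        e=0
        for f,m in big:
            k=np.logical_or.reduce([hullmask(f,P) for P in pts(x)]);e+=1-(k&m).sum()/(k|m).sum()
        return e/len(big)
    sx=np.vstack([x0]+[np.array(x0)+np.eye(len(x0))[i]*step[i] for i in range(len(x0))])
    o=minimize(c,x0,method="Nelder-Mead",options=dict(initial_simplex=sx,xatol=1e-4,fatol=1e-4));return o.x,o.fun
def box(cx,cy,a,lx,ly,z0,z1):
    return w((cx,cy,a),[[i*lx/2,j*ly/2,k] for i in(-1,1) for j in(-1,1) for k in(z0,z1)])
def cyl(cx,cy,r,z0,z1):
    t=np.linspace(0,6.28,40);return np.vstack([np.c_[cx+r*np.cos(t),cy+r*np.sin(t),0*t+z] for z in(z0,z1)])
E
cat > m.py <<'E'
from h import *
F={n:env.grab_frame(n) for n in("top","scene")}
def mask(f,t,p,pick=0):
    L=env.trace(f,t)
    for d in L:
        if d["mask"][tuple(np.round(p[::-1]).astype(int))]:return d["mask"],d["score"]
    return None,[(d["score"],d["mask"].sum()) for d in L]
u=np.load("u.npy")
def inv(x):return np.round(np.array([x[0]-u[0],x[1]-u[1],0])@R.from_euler("z",u[2]).as_matrix(),4)[:2]
zb=.0816
for nm,p,pts,x0 in(("spirit_level",[.466,.239,.12],lambda x:[box(x[0],x[1],x[2],.028,.16,.075,.120)],[.466,.239,.18]),
  ("foot_knob",[.5425,-.18,.1],lambda x:[cyl(x[0],x[1],.03,zb,zb+.012),box(x[0],x[1],x[2],.05,.014,zb,zb+.046)],[.5425,-.18,.18])):
    V=[]
    for n,f in F.items():
        m,s=mask(f,nm,proj(f,p)[0]);print(nm,n,s,None if m is None else m.sum())
        if m is not None:
            V.append((f,m));x,c=fit(V[-1:],pts,x0,[.01,.01,.05]);print(" single",np.round(x,4),round(c,3),inv(x))
    x,c=fit(V,pts,x0,[.01,.01,.05]);print(" both",np.round(x,4),np.degrees(x[2]),round(c,3),inv(x))
E
python3 m.py
```

```text
spirit_level top 0.65 422
 single [0.4576 0.2557 0.1985] 0.09 [-0.005   0.2443]
spirit_level scene 0.89 491
 single [0.4668 0.2566 0.1508] 0.089 [0.0042 0.2435]
 both [0.4585 0.257  0.1932] 11.068098576239876 0.19 [-0.0038  0.2455]
foot_knob top 0.74 188
 single [ 0.5369 -0.1808  0.2525] 0.082 [-0.0056 -0.1993]
foot_knob scene 0.74 184
 single [ 0.546  -0.18    0.1966] 0.308 [ 0.0035 -0.2002]
 both [ 0.5368 -0.181   0.2178] 12.481191281085096 0.194 [-0.0057 -0.1995]
```

The two views disagree by about 9 mm in x and the yaw comes out at ~10.3°. I'll move above the place behind the level and compare the projected TCP with the pictures, using the robot itself as the reference.

```bash
python3 - <<'E'
from h import *
s=env.read_state()
a=np.radians(10.3)
P=np.array([.463,.256])+.100*np.array([-np.sin(a),np.cos(a)])
env.gripper_to(0.0,20)
for yaw in(-79.7,100.3):print(yaw,env.inverse_kinematics([*P,.2],[-90,0,yaw]))
q=[env.inverse_kinematics([*P,.2],[-90,0,y]) for y in(-79.7,100.3)]
y=[-79.7,100.3][int(np.argmin([abs(k[5]) if k is not None else 1e9 for k in q]))]
env.move_straight([*s["position"][:2],.3],rate=.25)
env.goto([*P,.2],[-90,0,y])
s=env.read_state();print(s["clock"],s["position"],s["tool_rot"],s["joint_positions"],s["force"])
out=[]
for n in("top","scene"):
    f=env.grab_frame(n);t=proj(f,[s["position"],s["position"]+[0,0,.05]]);c=t[0];print(n,t)
    im=cv2.convertScaleAbs(f["image"],alpha=1.5);x0,y0=(c-[40,50]).astype(int);im=cv2.resize(im[y0:y0+100,x0:x0+80],None,fx=5,fy=5,interpolation=cv2.INTER_CUBIC)
    for p,col in zip(t,((0,0,255),(255,0,255))):cv2.drawMarker(im,tuple(((p-[x0,y0]+.5)*5).astype(int)),col,cv2.MARKER_CROSS,20,1)
    out.append(im)
cv2.imwrite("pics/tcp1.png",np.hstack(out))
E
```

```text
-79.7 [ 54.83710106  17.59937441  -9.56907205   0.         -62.83155353
 135.46289894]
100.3 [ 54.83710106  17.59937441  -9.56907205   0.         -62.83155353
 -44.53710106]
6.7417 [0.44550587 0.35390374 0.20005349] [-9.00025805e+01 -1.80148647e-03  1.00238868e+02] [ 5.47749757e+01  1.75953115e+01 -9.56704169e+00  5.90897695e-04
 -6.28345440e+01 -4.45363780e+01] [-0.50776905  0.82763653 -0.37254873]
top [[179.78907597 243.66857865]
 [176.13412753 241.52458303]]
scene [[357.46531367 141.7177711 ]
 [358.99009611 130.67912877]]
```

View pics/tcp1.png

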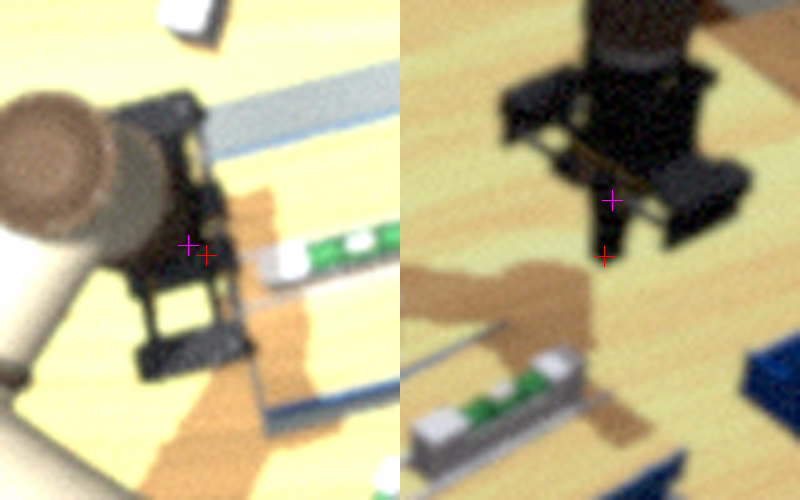

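In the scene view the projected TCP (604,256) falls on the finger tip. In the top view the fingers sit about 2 px towards +x from the mark (205,254), so the top camera is off by ~9 mm in x. I'll trust the scene view: level (0.467, 0.257), knob (0.546, −0.180). I now push the level from behind with shut fingers.

```bash
cat >> h.py <<'E'
A=np.radians(10.3); YD=np.array([-np.sin(A),np.cos(A)]); KN=np.array([.546,-.180]); HOME=KN+.2*YD
E
python3 - <<'E'
from h import *
st=np.array([.4668,.2566])+.103*YD
env.move_straight([*st,.2]);print("down",env.move_straight([*st,.088],rate=.1,force_limit=8))
s=env.read_state();print(s["position"],s["force"])
end=HOME+.078*YD
p=st
for tgt in(HOME+.125*YD,end):
    hit=env.move_straight([*tgt,.088],rate=.09 if tgt is not end else .03,force_limit=7)
    s=env.read_state();print(hit,s["clock"],s["position"],s["force"],"unit y",(s["position"][:2]-HOME)@YD)
    if hit and tgt is not end: break
out=[]
for n in("top","scene"):
    f=env.grab_frame(n);c=proj(f,[*HOME,.1])[0]
    x0,y0=(c-[50,45]).astype(int);out.append(cv2.resize(cv2.convertScaleAbs(f["image"][y0:y0+90,x0:x0+100],alpha=1.5),None,fx=4,fy=4,interpolation=cv2.INTER_CUBIC))
cv2.imwrite("pics/push1.png",np.hstack(out))
E
```

```text
down False
[0.44873908 0.35837972 0.08870924] [ 0.08298404 -0.19862712  0.62071098]
False 10.975 [0.48786437 0.13985873 0.08796716] [-0.24682001  0.10771585  1.40855559] unit y 0.12509899487672863
True 12.0417 [0.49466466 0.10738082 0.08815117] [-0.5715263   2.75011064  1.89911274] unit y 0.09192855801255947
```

View pics/push1.png

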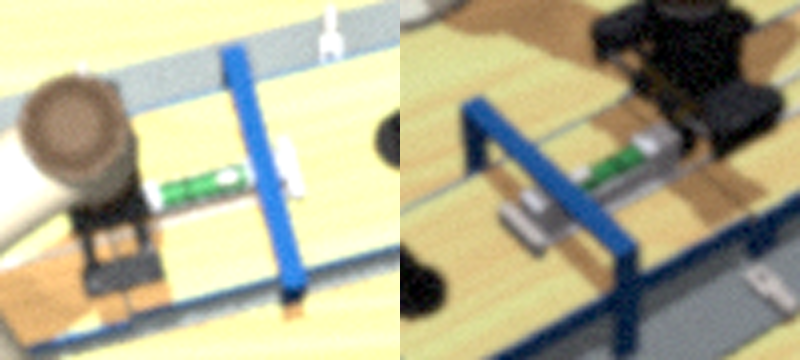

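The level's leading end is at the stop: the push force rose at unit y = 0.092, against 0.090 expected, and the bubble sits at the knob end (top half, 238,178). I retreat and take the knob.

```bash
python3 - <<'E'
from h import *
s=env.read_state();p=s["position"]
env.move_straight([*(p[:2]+.03*YD),p[2]],rate=.1)
env.move_straight([*(p[:2]+.03*YD),.25],rate=.25)
env.gripper_to(.5)
o=[-90,0,11.5]
env.goto([*KN,.22],o)
env.move_straight([*KN,.115],rate=.12)
print("fl",env.move_straight([*KN,.086],rate=.02,force_limit=3))
s=env.read_state();print(s["clock"],s["position"],s["force"])
env.gripper_to(0,25)
s=env.read_state();print("grip",s["opening"]*87,s["position"],s["force"],s["wrist_torque"])
out=[]
for n in("top","scene"):
    f=env.grab_frame(n);c=proj(f,[*(KN*.5+HOME*.5),.1])[0]
    x0,y0=(c-[50,45]).astype(int);out.append(cv2.resize(cv2.convertScaleAbs(f["image"][y0:y0+90,x0:x0+100],alpha=1.5),None,fx=4,fy=4,interpolation=cv2.INTER_CUBIC))
cv2.imwrite("pics/knob1.png",np.hstack(out))
E
```

```text
fl True
17.6167 [ 0.54594208 -0.18007033  0.09394695] [0.05935388 0.27114348 6.32842523]
grip 13.73205837151337 [ 0.54594462 -0.17966361  0.09371501] [0.86497239 0.55514651 5.39826862] [-0.0289467  -0.28052912 -0.12164987]
```

View pics/knob1.png

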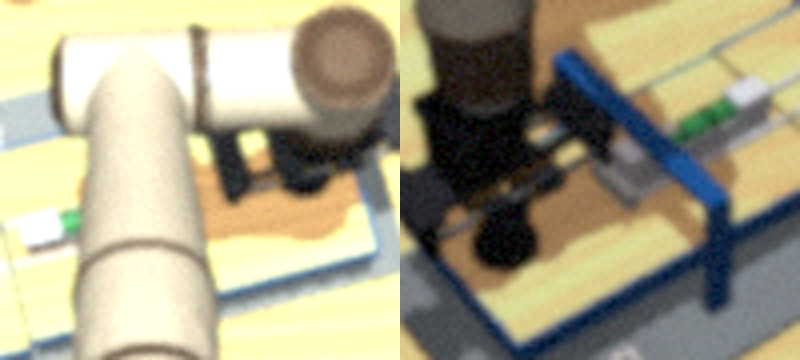

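The knob is gripped (13.7 mm opening; flange touched at z = 0.094, as expected). Now I press down and read the bubble along the tube in the scene view.

```bash
cat >> h.py <<'E'
def view(name,n="scene"):
    # rectified strip: tube along rows, board level assumed; x=unit -y .. ; 0.5 mm/px
    f=env.grab_frame(n)
    ys=np.arange(.09,-.09,-.0005); xs=np.arange(-.03,.03,.0005)
    G=np.array([[*(HOME+y*YD+x*np.array([np.cos(A),np.sin(A)])),.123] for x in xs[::-1] for y in ys])
    m=proj(f,G).reshape(len(xs),len(ys),2).astype(np.float32)
    st=cv2.remap(f["image"],m[...,0],m[...,1],cv2.INTER_CUBIC)
    cv2.imwrite(f"pics/{name}.png",cv2.convertScaleAbs(cv2.resize(st,None,fx=2,fy=2),alpha=1.6)); return f,st
E
python3 - <<'E'
from h import *
s=env.read_state();p=s["position"]
for i in range(3):
    h=env.move_straight([*p[:2],p[2]-.016],rate=.008,force_limit=16)
    s=env.read_state();print(h,s["clock"],s["position"],s["force"]);break
env.dwell(2.5)
s=env.read_state();print(s["position"],s["force"],s["wrist_torque"])
f,st=view("b1")
for d in env.search_frame(f,"bubble")[:3]:print(d["xyz"],d["score"],"unit y",(np.array(d["xyz"])[:2]-HOME)@YD)
E
```

```text
True 19.5667 [ 0.54628043 -0.18008803  0.08651672] [-2.40057278  1.46480171  7.77596128]
[ 0.54628527 -0.18007739  0.08668924] [-1.06683986  1.06875612  7.41128702] [ 0.53169384  0.53927401 -0.03783027]
```

View pics/b1.png

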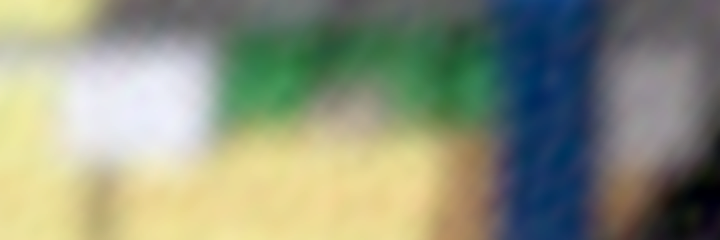

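The strip (4 px/mm) shows the trailing block at x = 60–222, black lines at ~320 and ~455 (centre ~387) and the bubble at ~347. That puts the bubble about 10 mm away from the knob, so the knob end is too low and the knob must turn clockwise by ~0.75 rad. I press more firmly first, then turn in steps while watching the force.

```bash
cat >> h.py <<'E'
def press(lo=13,hi=20):
    for _ in range(12):
        s=env.read_state();F=s["force"][2]
        if lo<=F<=hi:break
        d=-.0004 if F<lo else .0004
        C["z"]+=d;env.move_straight([*C["xy"],C["z"]],rate=.004)
    return env.read_state()
C={}
E
python3 - <<'E'
from h import *
s=env.read_state();C.update(xy=s["position"][:2].copy(),z=s["position"][2])
s=press();print("pressed",s["clock"],C["z"],s["position"],s["force"],s["wrist_torque"])
yaw=s["tool_rot"][2]
for i in range(4):
    yaw-=10.5;C["z"]+=.00037
    env.goto([*C["xy"],C["z"]],[-90,0,yaw]);s=press(10,22)
    print(s["clock"],s["position"],s["tool_rot"][2],s["force"],s["wrist_torque"],s["opening"]*87)
env.dwell(2.3)
f,st=view("b2")
for d in env.search_frame(f,"bubble")[:3]:print(d["xyz"],d["score"],"unit y",(np.array(d["xyz"])[:2]-HOME)@YD)
E
```

```text
pressed 23.9667 0.08428198566601725 [ 0.54630912 -0.18009425  0.08595845] [-1.50083133  1.67955788 14.39045172] [ 0.80155293  0.68854383 -0.06467301]
24.2583 [ 0.54639557 -0.1811132   0.08631684] 1.1229784403861667 [-0.88811672 -1.73195564 12.77128221] [-0.45067124  0.46343855 -0.07021658] 13.320371826169149
24.55 [ 0.54632059 -0.18213209  0.08670523] -9.371228778045376 [-0.74500968 -6.42529979 11.36581017] [-1.63910692  0.43400023 -0.0347237 ] 13.76707059495905
24.8417 [ 0.54606006 -0.18308954  0.0870882 ] -19.868515875848036 [-1.24240297 -9.77740098 10.77218986] [-2.81829183  0.47230188 -0.02733536] 13.92989921299354
25.1333 [ 0.5455616  -0.18403561  0.08742603] -30.369171214453377 [ -2.87111045 -13.73270522  10.20919572] [-3.93890939  0.66779714 -0.01873114] 13.8532549151072
[0.5601, -0.1878, 0.085] 0.57 unit y -0.2101954145290222
```

View pics/b2.png

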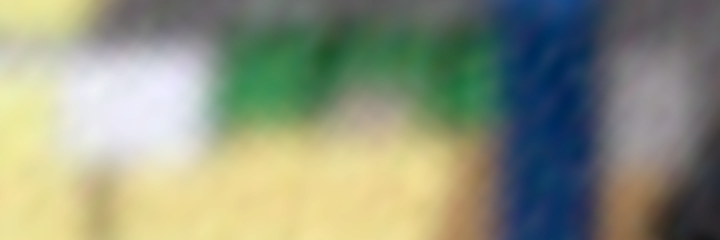

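The bubble moved to ~372 (centre ~387). Lateral force has built up because the tool sits ~6 mm off the knob axis. I relieve it by commanding the actual position, and read the profile numerically.

```bash
cat >> h.py <<'E'
def prof(st):
    b=st.astype(float)[44:60].mean(0); r=b[:,2]-b[:,1]  # R-G
    r=cv2.GaussianBlur(r[None],(0,0),3)[0]; return r,b.sum(1)
E
python3 - <<'E'
from h import *
for n in("b1","b2"):
    st=cv2.resize(cv2.imread(f"pics/{n}.png"),None,fx=.5,fy=.5,interpolation=cv2.INTER_AREA);r,b=prof(st)
    print(n,"x",[(2*i,int(r[i]),int(b[i])) for i in range(100,256,6)])
    top=cv2.GaussianBlur(st.astype(float)[16:36].mean(0).sum(1)[None],(0,0),2)[0];print(" top",[(2*i,int(top[i])) for i in range(110,250,5)])
s=env.read_state();C.update(xy=s["position"][:2].copy(),z=.0858)
env.move_straight([*C["xy"],C["z"]-.0004],rate=.002)
s=env.read_state();print(s["clock"],s["position"],s["force"],s["wrist_torque"],s["tool_rot"])
env.dwell(2)
f,st=view("b3");r,b=prof(cv2.convertScaleAbs(st,alpha=1.6));print("b3",[(2*i,int(r[i]),int(b[i])) for i in range(100,256,6)])
E
```

```text
b1 x [(200, -7, 622), (212, -21, 514), (224, -40, 401), (236, -53, 348), (248, -58, 338), (260, -58, 345), (272, -60, 339), (284, -57, 325), (296, -43, 339), (308, -23, 367), (320, -7, 396), (332, 0, 401), (344, 2, 417), (356, 2, 440), (368, 0, 437), (380, -9, 405), (392, -23, 380), (404, -37, 356), (416, -44, 328), (428, -45, 299), (440, -49, 254), (452, -52, 246), (464, -56, 266), (476, -56, 278), (488, -47, 261), (500, -39, 236)]
 top [(220, 362), (230, 310), (240, 273), (250, 253), (260, 245), (270, 246), (280, 254), (290, 249), (300, 231), (310, 219), (320, 205), (330, 204), (340, 217), (350, 233), (360, 247), (370, 252), (380, 250), (390, 253), (400, 259), (410, 257), (420, 242), (430, 226), (440, 210), (450, 189), (460, 185), (470, 198), (480, 203), (490, 203)]
b2 x [(200, -16, 586), (212, -30, 469), (224, -45, 378), (236, -58, 325), (248, -62, 326), (260, -62, 335), (272, -61, 328), (284, -55, 322), (296, -48, 304), (308, -39, 291), (320, -28, 308), (332, -17, 353), (344, -5, 399), (356, 0, 429), (368, 2, 432), (380, 0, 428), (392, -3, 424), (404, -11, 400), (416, -22, 358), 
[... 369 characters left out ...]
, 248), (430, 232), (440, 211), (450, 197), (460, 194), (470, 205), (480, 212), (490, 211)]
29.0333 [ 0.54555414 -0.18431954  0.08733556] [-1.55774951  2.23267036 13.66335187] [ 0.47602486  0.74965616 -0.05788592] [-9.00333804e+01 -3.46398047e-02 -3.03466104e+01]
b3 [(200, -14, 585), (212, -28, 483), (224, -44, 381), (236, -58, 326), (248, -62, 324), (260, -61, 329), (272, -61, 329), (284, -56, 329), (296, -49, 307), (308, -37, 301), (320, -22, 319), (332, -9, 360), (344, -1, 408), (356, 0, 428), (368, 2, 439), (380, 2, 439), (392, -4, 419), (404, -14, 394), (416, -24, 361), (428, -35, 312), (440, -46, 276), (452, -54, 254), (464, -58, 273), (476, -58, 280), (488, -51, 262), (500, -45, 220)]
```

Lines at ~321/452 in the bubble row put the centre at ~385. The bubble is at ~368, i.e. −4.2 mm, so another ~0.32 rad clockwise is needed. The motion gives the knob axis at (0.5404, −0.1813) with a 6 mm grip offset, and I'll turn about that axis.

```bash
cat >> h.py <<'E'
def pos(y): y=np.radians(y);return np.array([.5404,-.1813])+.006*np.array([np.cos(y),np.sin(y)])
def bub(name):
    f,st=view(name);r,b=prof(cv2.convertScaleAbs(st,alpha=1.6));i=np.arange(len(r))
    k=i[(r>-30)&(i>130)&(i<240)];print(name,"edges",2*k[0],2*k[-1],"mid",k[0]+k[-1],"line",2*(215+np.argmin(b[215:240])),
      "white edge",2*i[(i>90)&(r<-30)][0])
E
python3 - <<'E'
from h import *
z=.0854
for y in(-36.5,-42.7,-48.9):
    z+=.0002;env.goto([*pos(y),z],[-90,0,y]);s=env.read_state();print(s["clock"],s["position"],s["tool_rot"][2],s["force"],s["wrist_torque"],s["opening"]*87)
env.dwell(2.2);s=env.read_state();print(s["force"],s["position"]);bub("b4");env.dwell(.3);bub("b5")
E
```

```text
31.3333 [ 0.54519782 -0.18489445  0.08754339] -36.479478863289884 [-1.31576668  3.20977086 14.3840828 ] [ 0.76239666  0.7894999  -0.04810093] 13.972779117526928
31.5833 [ 0.54475357 -0.18538594  0.08773828] -42.67992516509271 [-2.06544769  2.56227414 14.30146838] [ 0.73623742  0.79620079 -0.0324181 ] 13.744672312353464
31.8333 [ 0.5442895  -0.18584021  0.08795863] -48.873891130526474 [-2.07015517  2.68496565 14.53888407] [ 0.73708683  0.81610173 -0.06453394] 13.627920122366481
[-3.34363964  2.33718504 15.00117782] [ 0.54432008 -0.18581086  0.08795994]
b4 edges 340 436 mid 388 line 448 white edge 214
b5 edges 340 436 mid 388 line 478 white edge 214
```

View pics/b5.png

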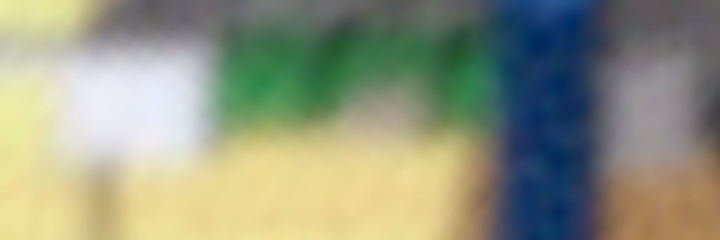

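The bubble mid is at 388 between the lines (~315 and ~450, centre ~383), so about +1 mm. I press slightly harder for margin, and recheck that the bubble doesn't shift, which shows the foot carries the load.

```bash
python3 - <<'E'
from h import *
y=-48.9;env.move_straight([*pos(y),.0848],rate=.002)
env.dwell(2.2);s=env.read_state();print(s["clock"],s["force"],s["position"],s["opening"]*87);bub("b6")
f=env.grab_frame("scene")
c=proj(f,[*HOME,.1])[0];x0,y0=(c-[60,45]).astype(int);cv2.imwrite("pics/end.png",cv2.resize(cv2.convertScaleAbs(f["image"][y0:y0+90,x0:x0+120],alpha=1.5),None,fx=6,fy=6,interpolation=cv2.INTER_CUBIC))
E
```

```text
37.1833 [-4.51888786  3.11045588 19.80040256] [ 0.54431524 -0.18586849  0.08781669] 13.86035536794938
b6 edges 340 436 mid 388 line 456 white edge 216
```

View pics/end.png

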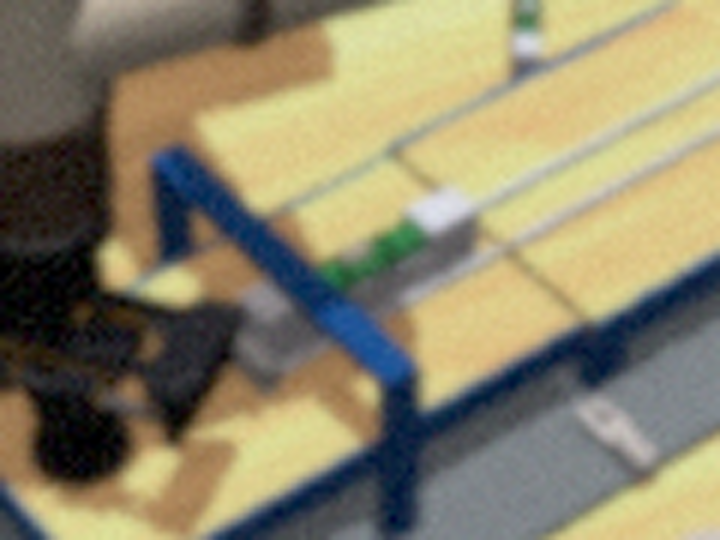

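A further 5 N moved the tool only 0.14 mm and the bubble not at all, so the foot stands firmly on its disc. The level is flat in the lane at the stop, clear of the gripper. I hand in.

```bash
python3 -c "
from workcell import env
env.close_job();s=env.read_state();print(s['clock'],s['force'],s['position'])"
```

```text
the job is handed in; nothing more can be done
the job is handed in; nothing more can be done
```

I handed the job in at about 37 s on the robot's clock, still holding the knob and pressing the board, with the bubble reading centred. No verdict was reported, so this rests on my own last checks.

**What I did**
- I pushed the middle-sized level with shut fingers along the lane until it met the stop. I then backed off and have not touched it since.
- I gripped the knob bar and pressed the board onto its foot. I turned the knob about 1.05 rad clockwise until the bubble was centred.

**Last checks**
- **Bubble:** about +1 mm from centre (limit ±5 mm), with the same reading in three looks over about 3 s.
- **Press and grip:** about 20 N down. The last 5 N moved the tool only 0.14 mm and the bubble not at all, so the foot is firmly on its disc. The bar is held at 13.9 mm between the fingers.
- **Level:** flat against the stop. The push force rose where it should (unit y 0.092 against 0.090 expected). I did not measure its final distance from the stop separately.
- **Bystanders:** the lug in the last picture was in place. I did not recheck the others; nothing in the force readings pointed to contact with them.

**What disagreed**
- The two cameras differed by about 9 mm in x. I used the scene view, since the finger tip matched it, but the knob's turning later put its axis near the top view's x. I had gripped about 6 mm off the axis.
- That offset built up about 14 N of side force in the first turn. I relieved it by turning about the corrected axis.
- The scene view shows the level about 5 mm further towards the stop than computed, so I measured the bubble against the level's own lines.
- The network never found the bubble properly (one result, on the knob), so I read it from the image profile.

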